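Re-ink the red date stamp under the guard

ROBOT

A 6-joint arm with a two-finger parallel gripper is mounted at the origin on the work surface. World frame = base frame: x ahead of the robot, y to its left, z up, the work surface at z = 0. Lengths are in mm, angles in rad, forces in N, time in s.
With the tool pointing down it reaches from about 225 to 725 mm from the base axis. Payload 3.1 kg.
Tool frame: the origin (TCP) lies at the centre of the arm's flange, where the gripper is bolted on; the fingertips stand 173 mm ahead of it and the grasp point (between the pads) lies 155 mm ahead of it; y points along the fingers, z is the direction in which the jaws open and shut, and the axes are right-handed (so a half turn about y gives the same grasp; the last joint's range is limited). The gripper opens to 85 mm and grips with 20 to 120 N. Pads are 22 mm wide; open, the fingers measure 114 mm over their backs; the gripper's body (76 mm by 85 mm) begins 54 mm behind the grasp point. The pads swing forward as they close: fully open they stand 13 mm farther back than shut.
Start: joints at [1.153, 0.048, 0.099, 1.622, 0, 1.443], TCP at [150.032, 503.099, 404.712] pointing down, gripper open.
Joint ranges: [-2.91, 2.91], [-0.99, 1.94], [-1.21, 1.42], [-2.12, 2.29], [-1.49, 1.47], [-3.14, 3.14]. Speed limits (rad/s): [2.79, 2.79, 3.14, 3.14, 3.14, 3.14].

INTERFACE

Orientations are given as a unit quaternion [w, x, y, z].
In Python, from rig import robot gives the robot as it stands. The module is installed in compiled form; this text tells all that it offers.
- The arm moves only by the shell command python3 -m crank 'ROWS' [FORCE]. ROWS is JSON, one flat list of numbers, 7 for each row, row after row: the finger opening in m, from 0 to 0.0854, then the shift along the tool's x, y, z in m, then the turn, a rotation vector about the tool's x, y, z in degrees. In form: [gripper, dx, dy, dz, ax, ay, az, gripper, dx, dy, dz, ax, ay, az, ...]. A call has 1 to 20 rows; each row is the pose to reach, as a shift and turn from the pose commanded when the call began, along the tool's axes at that moment; what a row does not reach only later rows make up. A row lasts 1/8 s, in which the tool goes at most 62.5 mm and 10.7 degrees, less where a joint would pass 70% of its speed; a pose out of reach is approached as far as the arm can. A call with a gripper value outside its range is refused whole. The fingers move at their own pace and stop on an object; FORCE is the grip in N (left out, the last holds). Time passes only in rows, so rows that repeat a pose let the fingers close. It gives the time, the measured TCP pose, the force and the opening at its end, in the units of the state.
- robot.observe(): the state, without advancing time (a new reading comes with each control period).
- robot.get_image(name): name is "scene" or "top" or "wrist"; returns (picture, depth): 384x512x3 uint8, red, green, blue; 384x512 float32, mm along the optical axis (not along the pixel's ray), 0 where there is no reading.
- robot.calibration(name): a dict with "fx", "fy", "cx", "cy" (pixels), "xyz" and "attitude" of the camera in the world; the wrist camera has in their place "tool_from_camera" (4x4, takes a point from camera to tool coordinates, whose origin is the TCP and whose axes are the tool frame's). Camera axes: x right, y down, z forward; pixel columns grow to the right and rows downward; lengths in mm; the calibration is good to about 2 mm. A picture is of the moment at which its call begins: read the wrist's pose just before it. calibration takes no time and is no camera call.
- robot.hand_in(): hands the job in, once; it reports no verdict.
The state is a dict: "time_s": time; "q": joint angles; "qvel": joint speeds; "joint_efforts": joint torques, N m; "tool_pos": TCP position; "tcp_rot": TCP orientation; "wrist_force": force on the tool from outside, world axes, zero at the start; "moment": the same for the moment, N m; "width": finger opening in mm.
Only numpy, scipy, OpenCV 4.12 (cv2) and the standard library are available. Lean on these libraries where they do the work, as an engineer would, in place of code of your own. Each camera call takes 0.05 s, during which the arm holds its last target. There are 200 camera calls.

TASK

Re-ink the red-handled stamp: lift the clear guard of the grey re-inking machine until it leans back past upright, stand the red stamp gently in the framed ink bed, upright and with its long side along the bed's long side, and then lower the guard until it is fully closed. Set the stamp down while the guard is up, do not drop it, and leave the yellow- and black-handled stamps where they are.

Things in the scene. Friction and masses are not known exactly. Their poses are not given: they have to be found in the camera images.
- guard (a joint): Guard hinge, rad: 0 closed (level), 1.57 upright, 2.1 end stop; starts at 0 to 0.2. Flat clear panel with yellow edges, 184 mm wide, reaching 115 mm from the hinge to the front; the front edge swings up and back. Friction hinge: stays where left, about 3 N at the knob moves it. Hinge axis: along y of ink_bed, 80 mm from that point in its +x and 70 mm above it.
- guard_knob (a point): Centre of the guard's black ball knob, 24 mm in diameter, on an 8 mm thick steel stem at the middle of the guard's front edge: 150 mm from the hinge axis, 35 mm beyond the panel's edge, in its plane. Free all round. It can be pinched from above, fingers on its two sides along the hinge axis; the ball turns between the pads as the guard swings.
- ink_bed (a point): Centre of the dark blue ink bed on the grey machine (fixed, variously placed and turned), 20 mm above the table. x to the machine's back (hinge), y along the hinge axis, z up. Recess 56 (x) by 76 mm (y) in an aluminium frame 6 mm high. Side cheeks at y +-92 mm, 66 mm higher than the bed; housing 65 mm higher from x = 75 mm back; closed guard's underside 68 mm above the bed.
- stamp_red: Post office hand stamp: grey base 40 mm (its x) by 60 mm (its y), 14 mm high; upright round red handle, 24 mm diameter, on its middle from 14 to 58 mm height; a strip of that colour near one short edge of the base. 80 to 170 g. Origin: centre of the underside, z up. Starts upright on the green mat, in any of three places. The stamp to re-ink; either way round in the bed.
- stamp_yellow: Post office hand stamp: grey base 40 mm (its x) by 60 mm (its y), 14 mm high; upright round yellow handle, 24 mm diameter, on its middle from 14 to 58 mm height; a strip of that colour near one short edge of the base. 80 to 170 g. Origin: centre of the underside, z up. Starts upright on the green mat, in any of three places. Leave it alone.
- stamp_black: Post office hand stamp: grey base 40 mm (its x) by 60 mm (its y), 14 mm high; upright round black handle, 24 mm diameter, on its middle from 14 to 58 mm height; a strip of that colour near one short edge of the base. 80 to 170 g. Origin: centre of the underside, z up. Starts upright on the green mat, in any of three places. Leave it alone.

How it is judged (in metres and radians):
On the way, in this order (a step that is already met when the one before it is completed fails the run):
1. the guard is lifted (at least 1.2 rad) with the red stamp not yet in the bed (value of joint guard above 1.2 rad and horizontal distance between stamp_red and ink_bed above 0.05 m), for 0.2 s.
2. the red stamp stands in the ink bed, let go, with the guard still up (above 1.0 rad) (horizontal distance between stamp_red and ink_bed below 0.014 m and z of stamp_red in the frame of ink_bed between -0.005 and 0.005 m and angle between stamp_red's own z axis and vertical below 0.1 rad and angle between the x axis of stamp_red and the x axis of ink_bed, either way round below 0.35 rad and value of joint guard above 1 rad and contact force between the fingers and stamp_red below 0.1 N), for 0.2 s.
At the end, for the whole second after the job is handed in: The red stamp stands at rest in the ink bed: within 14 mm of its centre, within 5 mm of its surface in height, upright within 0.1 rad, its x axis within 0.35 rad of the bed's x axis (either way round); the guard is closed (joint below 0.08 rad, 12 mm at the knob) and at rest (horizontal distance between stamp_red and ink_bed below 0.014 m and z of stamp_red in the frame of ink_bed between -0.005 and 0.005 m and angle between stamp_red's own z axis and vertical below 0.1 rad and angle between the x axis of stamp_red and the x axis of ink_bed, either way round below 0.35 rad and value of joint guard below 0.08 rad and linear speed of stamp_red below 0.02 m/s and velocity of joint guard between -0.05 and 0.05 rad/s); the robot touches nothing.
It fails at once if the yellow or the black stamp is moved more than 30 mm (distance of any of stamp_yellow, stamp_black from where it was at the start of the episode above 0.03 m).
It fails at once if the red stamp is dropped or thrown into the bed (faster than 0.8 m/s within 50 mm of it) (distance between stamp_red and ink_bed below 0.05 m and linear speed of stamp_red above 0.8 m/s).
It also fails if it takes over 67 s, if anything falls off the work surface, if the arm or the gripper's body presses on something with over 40 N, if the wrist force passes 120 N, or if a joint passes its speed limit or range.

## Working session

There is one attempt and no reset: what is moved stays moved. The work goes in short steps, Python scripts to look and compute and a shell command to move; the robot and the scene stay as the last step left them, time stands still between calls to the robot, and variables do not carry over. Pictures are saved under pics/ and viewed, about 8 in all and at most 12, crops included, and the job is handed in when it is done.

```bash
mkdir -p pics
python3 - <<'E'
from rig import robot
import cv2,numpy as np
s=robot.observe();print({k:np.round(v,3).tolist() for k,v in s.items()})
for n in("scene","top"):
    p,d=robot.get_image(n);cv2.imwrite(f"pics/{n}0.png",p[:,:,::-1]);np.savez(f"{n}0.npz",p=p,d=d)
    print(robot.calibration(n))
print(robot.calibration("wrist"))
E
```

```text
{'time_s': 0.0, 'q': [1.153, 0.049, 0.098, 1.622, 0.0, 1.443], 'qvel': [-0.001, -0.001, -0.001, 0.001, 0.0, 0.002], 'joint_efforts': [0.0, -33.878, 32.002, 0.02, -0.0, 0.0], 'tool_pos': [149.974, 502.906, 403.523], 'tcp_rot': [-0.699, 0.7, -0.102, 0.102], 'wrist_force': [0.644, 1.002, -0.294], 'moment': [0.013, 0.034, 0.023], 'width': 85.647}
{'fx': 458.78089002349435, 'fy': 458.78089002349435, 'cx': 252.82885853566125, 'cy': 191.54158710919094, 'xyz': array([ 839.9946017 , -483.53047844,  794.2065923 ]), 'attitude': array([-0.33546852,  0.90757976,  0.23976499, -0.07919971])}
{'fx': 421.73533751367813, 'fy': 421.73533751367813, 'cx': 253.08464678651748, 'cy': 188.56429181828858, 'xyz': array([470.8896936 ,  73.41628489, 946.70742655]), 'attitude': array([-0.02549039,  0.71618996, -0.69636874,  0.03863631])}
{'fx': 341.3287687335943, 'fy': 341.3287687335943, 'cx': 256.07103227176066, 'cy': 189.4497278683422, 'tool_from_camera': array([[-9.24034663e-05,  9.54562536e-01,  2.98010664e-01,
        -7.60304659e+01],
       [ 1.22332976e-03, -2.98010334e-01,  9.54561860e-01,
         3.11019378e+01],
       [ 9.99999247e-01,  4.52770139e-04, -1.14020757e-03,
        -3.13726154e-02],
       [ 0.00000000e+00,  0.00000000e+00,  0.00000000e+00,
         1.00000000e+00]])}
```

View pics/top0.png

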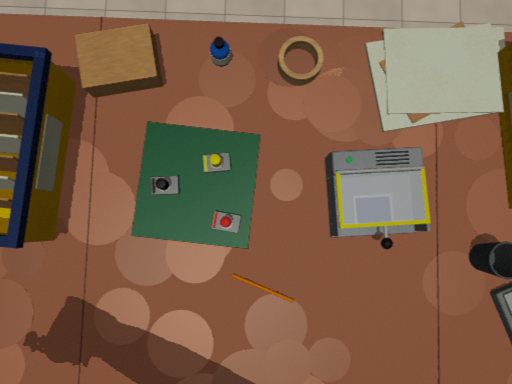

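View pics/scene0.png

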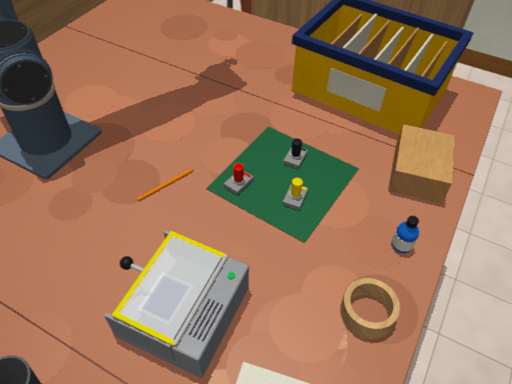

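Top view: red stamp at (226,222), yellow at (216,160), black at (163,184). Machine with bed at about (374,209), knob at (387,243), hinge on the far (+x) side.

```bash
cat > h.py <<'E'
import numpy as np,cv2
from scipy.spatial.transform import Rotation as R
from rig import robot
def rot(q): return R.from_quat(np.roll(q,-1))
def cloud(n,d,state=None):
    c=robot.calibration(n);v,u=np.mgrid[:384,:512]
    P=np.stack([(u-c['cx'])/c['fx']*d,(v-c['cy'])/c['fy']*d,d],-1).reshape(-1,3)
    if n=="wrist":
        T=c['tool_from_camera'];P=P@T[:3,:3].T+T[:3,3]
        P=rot(state['tcp_rot']).apply(P)+state['tool_pos']
    else: P=rot(c['attitude']).apply(P)+c['xyz']
    return P.reshape(384,512,3)
def rect(xy):
    (cx,cy),wh,a=cv2.minAreaRect(xy.astype(np.float32));return np.round([cx,cy,*wh,a],1)
E
python3 - <<'E'
from h import *
for n in("top","scene"):
    z=np.load(n+"0.npz");p=z['p'].astype(int);C=cloud(n,z['d']);r,g,b=p[...,0],p[...,1],p[...,2]
    X=C[...,0];Y=C[...,1];Z=C[...,2]
    red=(r>130)&(g<50)&(b<50)&(Z<90)&(Z>5)
    print(n,"red",red.sum(),np.median(C[red],0).round(1))
    h=red&(Z>45);print(" redtop",h.sum(),C[h].mean(0).round(1))
    c=C[h].mean(0)
    m=(np.hypot(X-c[0],Y-c[1])<42)&(Z>7)&(Z<22);print(" base",rect(C[m][:,:2]),Z[m].mean())
    m=(np.hypot(X-c[0],Y-c[1])<42);print("mat z",np.median(Z[m&(Z<6)]))
    yel=(r>200)&(g>190)&(b<60)&(Z>40)
    for q in ([(387,243)] if n=="top" else [(127,263)]):
        w=(slice(q[1]-9,q[1]+10),slice(q[0]-9,q[0]+10))
        k=(p[w].max(-1)<50)&(Z[w]>60);print(" knob",k.sum(),C[w][k].mean(0).round(1),Z[w][k].max().round(1))
    if n=="top":
        for q in [(374,209),(400,209),(355,197),(391,197),(356,222),(392,222),(380,160),(335,190),(423,225),(385,226),(385,171),(337,172),(427,170),(341,229),(428,223)]:
            print(q,p[q[1],q[0]],C[q[1],q[0]].round(1))
        hs=(Z>78)&(Z<92)&(Y<0)&(X>350)&(X<600);print("housing",rect(C[hs][:,:2]))
        cv2.imwrite("pics/c0.png",cv2.resize(z['p'][140:260,320:440,::-1],None,fx=5,fy=5,interpolation=cv2.INTER_CUBIC))
E
```

```text
top red 79 [481.6 115.1  61.6]
 redtop 75 [480.9 115.1  61.6]
 base [481.8 116.5  69.7  75.6  23.8] 17.57352260225929
mat z 3.5591976025785925
 knob 93 [ 446.6 -209.9  104.5] 109.8
(374, 209) [140 145 154] [ 514.  -187.8   95.9]
(400, 209) [149 153 153] [ 515.6 -241.3   94.6]
(355, 197) [163 166 166] [ 537.4 -149.1   95.1]
(391, 197) [159 163 161] [ 539.3 -222.1   97.1]
(356, 222) [168 172 176] [ 486.7 -150.8   97.3]
(392, 222) [173 169  38] [ 488.7 -223.8   97.6]
(380, 160) [50 49 49] [ 616.5 -203.2   86. ]
(335, 190) [107 110 110] [ 551.4 -110.1   85.7]
(423, 225) [40 41 43] [ 484.8 -299.9   67. ]
(385, 226) [144 143 132] [ 480.2 -209.5   98. ]
(385, 171) [99 99 97] [ 593.1 -212.    90.9]
(337, 172) [142 141 130] [ 587.4 -111.8   95.7]
(427, 170) [133  85  60] [ 611.  -337.7    2.2]
(341, 229) [128 130 126] [ 471.9 -137.7   22.2]
(428, 223) [142 139  74] [ 488.9 -302.2   86.1]
housing [ 508.5 -294.   406.5  174.4   77.1]
scene red 64 [485.7 113.   59.9]
 redtop 52 [484.4 110.9  60.6]
 base [478.9 108.5  72.7  48.6  82.6] 15.603059263654256
mat z 2.9986361455344195
 knob 100 [ 456.  -220.2  110. ] 794.2
```

View pics/c0.png

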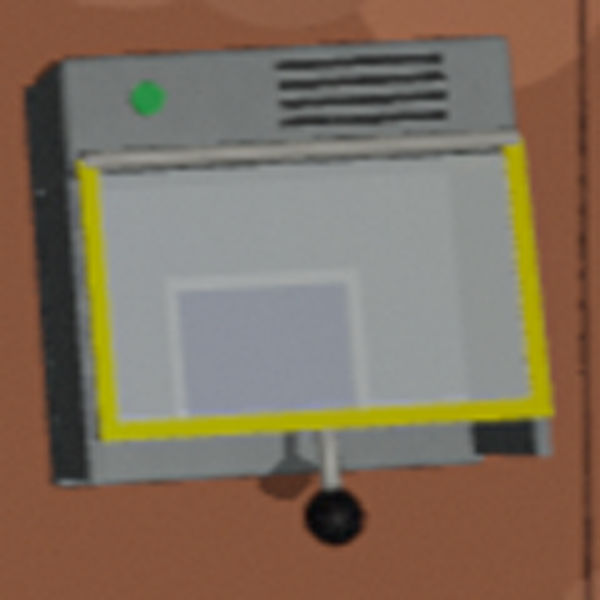

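Run:
```python
from h import *
z=np.load("top0.npz");c=robot.calibration("top");Rm=rot(c['attitude'])
def at(u,v,zz):
    r=Rm.apply([(u-c['cx'])/c['fx'],(v-c['cy'])/c['fy'],1]);return (c['xyz']+r*(zz-c['xyz'][2])/r[2])
cr=lambda x,y,zz:at(320+(x-2)/5,140+(y-2)/5,zz)
for nm,a,b,zz in [("hinge",(77,162),(520,138),92),("front",(103,437),(552,413),98),("housback",(60,58),(507,37),85),("bedback",(178,290),(352,282),23)]:
    A,B=cr(*a,zz),cr(*b,zz);d=A-B;print(nm,A.round(1)[:2],B.round(1)[:2],"mid",((A+B)/2).round(1)[:2],np.linalg.norm(d).round(1),"yaw",np.degrees(np.arctan2(-d[0],d[1])).round(2))
k=cr(334,516,98);print("knob",k.round(1))
# stamps
C=cloud("top",z['d'])
p=z['p'].astype(int)
w=p[205:240,205:250]
gray=(p.max(-1)-p.min(-1)<35)&(p.min(-1)>80)
red=(p[...,0]>130)&(p[...,1]<70)&(p[...,2]<70)
M=np.zeros((384,512),bool);M[205:240,205:250]=(gray|red)[205:240,205:250]
v,u=np.nonzero(M);xy=np.array([at(a,b,16)[:2] for a,b in zip(u,v)]);print("stamp rect",rect(xy),len(xy))
hd=red&(C[...,2]>50);v,u=np.nonzero(hd[:, :]&M);print("handle px",u.mean(),v.mean(),at(u.mean(),v.mean(),60).round(1))
cv2.imwrite("pics/c1.png",cv2.resize(z['p'][130:250,130:270,::-1],None,fx=5,fy=5,interpolation=cv2.INTER_CUBIC))
```

```text
hinge [ 587.8 -108.4] [ 603.3 -291.7] mid [ 595.5 -200.1] 183.9 yaw 4.81
front [ 475.8 -118.7] [ 490.4 -301.1] mid [ 483.1 -209.9] 182.9 yaw 4.59
housback [ 632.1 -102.4] [ 646.7 -289.6] mid [ 639.4 -196. ] 187.7 yaw 4.47
bedback [ 541.7 -168.4] [ 547.4 -245.7] mid [ 544.6 -207. ] 77.5 yaw 4.26
knob [ 446.6 -212.2   98. ]
stamp rect [480.9 115.9  60.3  38.9  82.1] 420
handle px 224.7 221.5 [480.8 115.6  60. ]
```

View pics/c1.png

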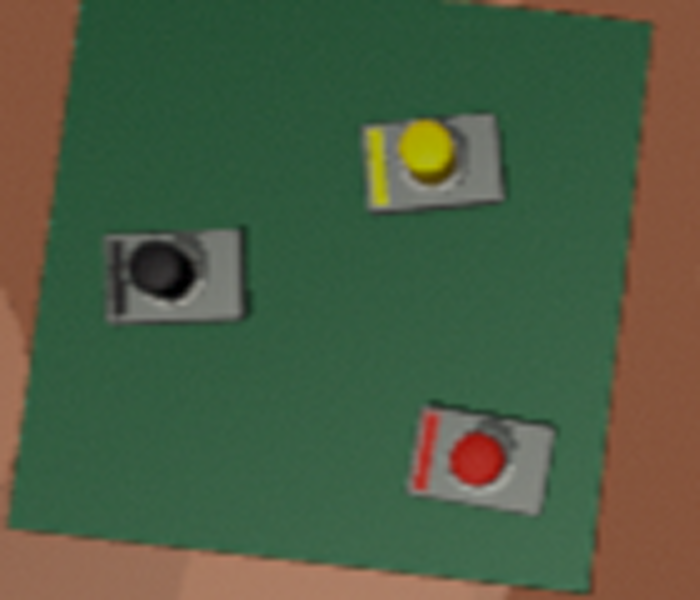

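The crop shows the red stamp with its handle at (477,458) and its strip on the left. The measurements agree with the given sizes: hinge 184 mm, bed 77 mm, stamp 60x39 mm, and knob-to-hinge distance 150 mm.

```bash
cat >> h.py <<'E'
YB=4.6;HX,HY,HZ=595.8,-200.1,90.
bx=np.array([np.cos(np.radians(YB)),np.sin(np.radians(YB)),0])
BED=np.array([516,-207.3,20])
def knob(th): return np.array([HX,HY,HZ])-150*np.cos(th)*bx+np.array([0,0,150*np.sin(th)])
def down(yaw): # tool y down, x at yaw
    a=np.radians(yaw);x=[np.cos(a),np.sin(a),0];y=[0,0,-1];return R.from_matrix(np.column_stack([x,y,np.cross(x,y)]))
def go(grasp,yaw,tool=155):
    s=robot.observe();Rc=rot(s['tcp_rot']);t=down(yaw)
    tcp=np.array(grasp,float)+[0,0,tool]
    print("shift m",(Rc.inv().apply(tcp-s['tool_pos'])/1000).round(4),"turn",(Rc.inv()*t).as_rotvec(degrees=True).round(2),"reach",np.hypot(*tcp[:2]).round())
E
python3 - <<'E'
from h import *
s=robot.observe();print(rot(s['tcp_rot']).as_matrix().round(3))
k=knob(.05);print(k);go(k+[0,0,130],YB)
E
```

```text
[[ 0.958 -0.001  0.286]
 [-0.286 -0.002  0.958]
 [-0.    -1.    -0.002]]
[ 446.47002534 -212.11480448   97.49687539]
shift m [ 0.4885  0.0223 -0.6005] turn [  0.12 -21.2   -0.04] reach 494.0
```

```bash
python3 -m crank '[0.06,0.12,0.006,-0.15,0,-5,0, 0.06,0.24,0.011,-0.3,0,-10,0, 0.06,0.37,0.016,-0.45,0,-16,0, 0.06,0.4885,0.022,-0.6,0,-21.2,0, 0.06,0.4885,0.022,-0.6,0,-21.2,0, 0.06,0.4885,0.022,-0.6,0,-21.2,0, 0.06,0.4885,0.022,-0.6,0,-21.2,0, 0.06,0.4885,0.022,-0.6,0,-21.2,0, 0.06,0.4885,0.022,-0.6,0,-21.2,0, 0.06,0.4885,0.022,-0.6,0,-21.2,0, 0.06,0.4885,0.022,-0.6,0,-21.2,0, 0.06,0.4885,0.022,-0.6,0,-21.2,0, 0.06,0.4885,0.022,-0.6,0,-21.2,0, 0.06,0.4885,0.022,-0.6,0,-21.2,0, 0.06,0.4885,0.022,-0.6,0,-21.2,0, 0.06,0.4885,0.022,-0.6,0,-21.2,0]' 30
python3 - <<'E'
from h import *
go(knob(.05),YB)
s=robot.observe();p,d=robot.get_image("wrist");np.savez("w1.npz",p=p,d=d,**{k:s[k] for k in('tool_pos','tcp_rot')});cv2.imwrite("pics/w1.png",p[:,:,::-1])
C=cloud("wrist",d,s)
m=(p.max(-1)<60)&(np.linalg.norm(C-knob(.05),axis=-1)<35)
print(m.sum(),C[m].mean(0).round(1),C[m].max(0).round(1),C[m].min(0).round(1))
E
```

```text
time_s: 2.1
tool_pos: [446.5, -210.3, 383.0]
tcp_rot: [0.707, -0.706, -0.029, 0.029]
wrist_force: [-1.1, 0.5, 0.6]
width: 60.0
shift m [-0.0002  0.1305 -0.0018] turn [-0.01  0.08  0.01] reach 494.0
674 [ 445.3 -213.8  103.3] [ 457.2 -202.9  108.4] [ 435.6 -224.9   92.8]
```

View pics/w1.png

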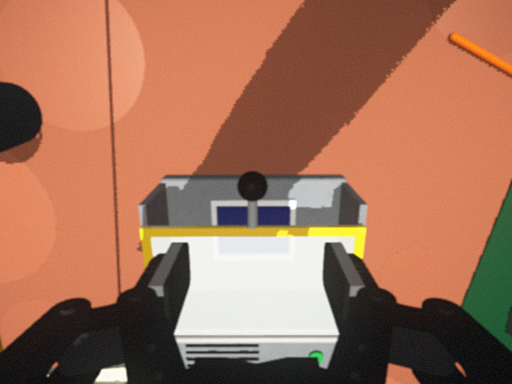

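The wrist picture shows the knob at (252,186), centred between the fingers, with nothing in the way. I'll descend and pinch it.

```bash
python3 -m crank '[0.06,0,0.045,-0.003,0,0,0, 0.06,0,0.09,-0.003,0,0,0, 0.06,0,0.12,-0.003,0,0,0, 0.06,0,0.13,-0.003,0,0,0, 0.06,0,0.13,-0.003,0,0,0, 0.015,0,0.13,-0.003,0,0,0, 0.015,0,0.13,-0.003,0,0,0, 0.015,0,0.13,-0.003,0,0,0, 0.015,0,0.13,-0.003,0,0,0, 0.015,0,0.13,-0.003,0,0,0, 0.015,0,0.13,-0.003,0,0,0]' 30
python3 - <<'E'
from h import *
s=robot.observe();g=s['tool_pos']-[0,0,155];print(g,s['wrist_force'])
th0=np.arcsin((g[2]-90)/150);print(th0)
for t in np.linspace(th0,1.9,16)[1:]:
    d=knob(t)-knob(th0);print(t.round(2),(rot(s['tcp_rot']).inv().apply(d)/1000).round(4))
E
```

```text
time_s: 3.52
tool_pos: [447.5, -213.8, 253.1]
tcp_rot: [0.707, -0.706, -0.029, 0.028]
wrist_force: [2.3, 5.5, 1.4]
width: 21.5
[ 447.49435041 -213.83660573   98.11681958] [2.26642019 5.47871446 1.40499201]
0.05413857323670091
0.18 [ 0.0022 -0.0183  0.    ]
0.3 [ 0.0066 -0.0362  0.0001]
0.42 [ 0.0131 -0.0535  0.0001]
0.55 [ 0.0218 -0.0698  0.0001]
0.67 [ 0.0324 -0.0849  0.0001]
0.79 [ 0.0447 -0.0986  0.0002]
0.92 [ 0.0586 -0.1107  0.0002]
1.04 [ 0.074  -0.121   0.0002]
1.16 [ 0.0904 -0.1293  0.0002]
1.28 [ 0.1078 -0.1355  0.0002]
1.41 [ 0.1258 -0.1396  0.0002]
1.53 [ 0.1441 -0.1414  0.0002]
1.65 [ 0.1626 -0.141   0.0002]
1.78 [ 0.1808 -0.1383  0.0002]
1.9 [ 1.986e-01 -1.334e-01  1.000e-04]
```

```bash
python3 -m crank '[0.015,0.002,-0.018,0,0,0,0, 0.015,0.0066,-0.036,0,0,0,0, 0.015,0.013,-0.0535,0,0,0,0, 0.015,0.022,-0.07,0,0,0,0, 0.015,0.0325,-0.085,0,0,0,0, 0.015,0.0325,-0.085,0,0,0,0]' 40
python3 - <<'E'
from h import *
s=robot.observe();g=s['tool_pos']-[0,0,155];print(g,knob(.67),s['wrist_force'],s['width'])
for t in np.linspace(.67,1.9,12)[1:]:
    d=knob(t)-knob(.67);print(t.round(2),(rot(s['tcp_rot']).inv().apply(d)/1000).round(4))
E
```

```text
time_s: 4.28
tool_pos: [479.2, -211.1, 338.6]
tcp_rot: [0.707, -0.706, -0.028, 0.029]
wrist_force: [-2.1, 4.3, 0.8]
width: 21.2
[ 479.24336662 -211.14780985  183.58549507] [ 478.60546785 -209.52924817  183.14789806] [-2.1185189   4.26977929  0.84643677] 21.1967500381387
0.78 [ 0.0111 -0.0126  0.    ]
0.89 [ 0.0236 -0.0238  0.    ]
1.01 [ 0.0372 -0.0336  0.    ]
1.12 [ 0.0518 -0.0418  0.    ]
1.23 [ 0.0673 -0.0483  0.0001]
1.34 [ 0.0833 -0.053   0.0001]
1.45 [ 0.0998 -0.0559  0.    ]
1.56 [ 0.1166 -0.057   0.    ]
1.68 [ 0.1333 -0.0562  0.    ]
1.79 [ 0.1499 -0.0535  0.    ]
1.9 [ 0.166 -0.049 -0.   ]
```

Good, the width is unchanged. I'll continue to 1.9.

```bash
python3 -m crank '[0.015,0.011,-0.0126,0,0,0,0, 0.015,0.0236,-0.024,0,0,0,0, 0.015,0.037,-0.0336,0,0,0,0, 0.015,0.052,-0.042,0,0,0,0, 0.015,0.067,-0.048,0,0,0,0, 0.015,0.083,-0.053,0,0,0,0, 0.015,0.1,-0.056,0,0,0,0, 0.015,0.1165,-0.057,0,0,0,0, 0.015,0.133,-0.056,0,0,0,0, 0.015,0.15,-0.0535,0,0,0,0, 0.015,0.166,-0.049,0,0,0,0, 0.015,0.166,-0.049,0,0,0,0, 0.015,0.166,-0.049,0,0,0,0]' 40
python3 - <<'E'
from h import *
s=robot.observe();g=s['tool_pos']-[0,0,155];print(g,knob(1.9),s['wrist_force'],s['width'])
p,d=robot.get_image("scene");cv2.imwrite("pics/s2.png",p[:,:,::-1])
E
```

```text
time_s: 5.9
tool_pos: [644.4, -199.0, 387.1]
tcp_rot: [-0.706, 0.707, 0.028, -0.028]
wrist_force: [-0.6, -0.1, 0.3]
width: 15.3
[ 644.4193278  -199.00108321  232.0824717 ] [ 644.13723178 -196.21087867  231.94501315] [-0.641643   -0.11376918  0.34400968] 15.316851394801416
```

View pics/s2.png

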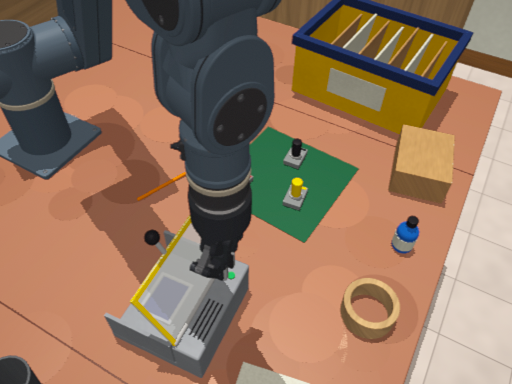

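The guard slipped out partway, with the knob now at about (153,238). I'll find its angle, then push the knob back from the front with closed fingers.

```bash
cat >> h.py <<'E'
def proj(n,P):
    c=robot.calibration(n);q=rot(c['attitude']).inv().apply(np.array(P)-c['xyz']);return np.array([c['cx']+c['fx']*q[0]/q[2],c['cy']+c['fy']*q[1]/q[2]])
E
python3 - <<'E'
from h import *
for t in np.arange(.2,1.3,.1): print(t.round(1),proj("scene",knob(t)).round(),end=' ')
print(rot(robot.observe()['tcp_rot']).as_matrix().round(3))
E
```

```text
0.2 [125. 254.] 0.3 [125. 250.] 0.4 [126. 247.] 0.5 [128. 244.] 0.6 [130. 241.] 0.7 [134. 239.] 0.8 [138. 237.] 0.9 [143. 236.] 1.0 [149. 236.] 1.1 [155. 236.] 1.2 [163. 237.] [[ 0.997  0.    -0.08 ]
 [ 0.08  -0.001  0.997]
 [ 0.    -1.    -0.001]]
```

```bash
python3 -m crank '[0,-0.03,-0.04,0,0,0,0, 0,-0.07,-0.07,0.001,0,0,0, 0,-0.13,-0.07,0.002,0,0,0, 0,-0.19,-0.07,0.002,0,0,0, 0,-0.19,-0.03,0.002,0,0,0, 0,-0.19,0.0075,0.002,0,0,0, 0,-0.165,0.0075,0.002,0,0,0, 0,-0.144,0.0075,0.002,0,0,0, 0,-0.128,0.001,0.002,0,0,0, 0,-0.112,-0.0055,0.002,0,0,0, 0,-0.097,-0.0085,0.002,0,0,0, 0,-0.083,-0.0105,0.001,0,0,0, 0,-0.068,-0.0105,0.001,0,0,0, 0,-0.053,-0.01,0.001,0,0,0, 0,-0.042,-0.008,0.001,0,0,0, 0,-0.031,-0.005,0,0,0,0, 0,-0.022,-0.002,0,0,0,0, 0,-0.022,-0.002,0,0,0,0, 0,-0.08,-0.002,0,0,0,0, 0,-0.14,-0.002,0,0,0,0]' 40
python3 - <<'E'
from h import *
s=robot.observe();print(s['tool_pos'],s['wrist_force'])
p,d=robot.get_image("scene");cv2.imwrite("pics/s3.png",p[200:384,60:320,::-1])
for t in np.arange(1.5,2.2,.1): print(t.round(1),proj("scene",knob(t)).round()-[60,200],end=' ')
go([481,115.7,140],-7.9)
E
```

```text
time_s: 8.45
tool_pos: [504.6, -210.0, 387.4]
tcp_rot: [0.707, -0.706, -0.028, 0.029]
wrist_force: [-1.0, -0.2, 1.1]
width: 0.1
[ 504.55525106 -209.95624793  387.42671925] [-1.03621343 -0.18096563  1.10645315]
1.5 [128.  43.] 1.6 [137.  47.] 1.7 [146.  51.] 1.8 [155.  56.] 1.9 [165.  61.] 2.0 [173.  67.] 2.1 [182.  73.] 2.2 [190.  79.] shift m [0.0111 0.0917 0.324 ] turn [-0.21 12.39 -0.85] reach 495.0
```

View pics/s3.png

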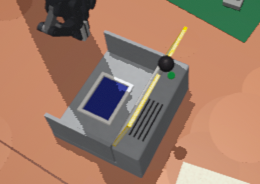

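The guard stands at about 1.9 rad, with the knob at (166,63) in the crop. Next is the stamp.

```bash
python3 -m crank '[0.055,0,0,0.06,0,3,-0.2, 0.055,0.003,0,0.12,0,6,-0.4, 0.055,0.006,0.01,0.18,-0.1,9,-0.6, 0.055,0.009,0.03,0.24,-0.2,12.4,-0.8, 0.055,0.011,0.07,0.3,-0.2,12.4,-0.85, 0.055,0.011,0.0917,0.324,-0.2,12.4,-0.85, 0.055,0.011,0.0917,0.324,-0.2,12.4,-0.85, 0.055,0.011,0.0917,0.324,-0.2,12.4,-0.85, 0.055,0.011,0.0917,0.324,-0.2,12.4,-0.85, 0.055,0.011,0.0917,0.324,-0.2,12.4,-0.85]' 40
python3 - <<'E'
from h import *
s=robot.observe();p,d=robot.get_image("wrist")
C=cloud("wrist",d,s);q=p.astype(int);Z=C[...,2]
red=(q[...,0]>110)&(q[...,1]<50)&(q[...,2]<50)&(np.linalg.norm(C[...,:2]-[481,115.7],axis=-1)<45)
t=red&(Z>54);print("top",t.sum(),((C[t].max(0)+C[t].min(0))/2).round(1),C[t].max(0)-C[t].min(0))
st=red&(Z<25);print("strip",st.sum(),rect(C[st][:,:2]))
b=(np.linalg.norm(C[...,:2]-[481,115.7],axis=-1)<45)&(Z>9)&(Z<22);print("base",b.sum(),rect(C[b][:,:2]),Z[b].mean())
go([481,115.7,40],-7.9)
cv2.imwrite("pics/w2.png",p[:,:,::-1])
E
```

```text
time_s: 9.75
tool_pos: [490.9, 113.1, 298.3]
tcp_rot: [-0.704, 0.706, -0.043, 0.055]
wrist_force: [-0.2, 0.4, -0.9]
width: 55.1
top 163 [481.  114.7  57.9] [21.55000904 20.68561233  7.22536344]
strip 0 [0. 0. 0. 0. 0.]
base 2936 [481.7 115.   60.1  39.7  82.1] 16.820574940200455
shift m [-0.0118  0.1028  0.0013] turn [0.09 0.   0.97] reach 495.0
```

View pics/w2.png

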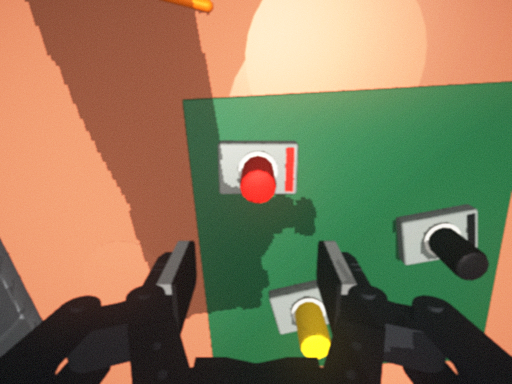

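Red handle at (258,180), base rectangle 60x40 mm at yaw -7.9°. Descend and grasp.

```bash
python3 -m crank '[0.055,-0.0115,0.01,0.001,0.1,0,0.97, 0.055,-0.0115,0.05,0.001,0.1,0,0.97, 0.055,-0.0115,0.085,0.001,0.1,0,0.97, 0.055,-0.0115,0.1025,0.001,0.1,0,0.97, 0.055,-0.0115,0.1025,0.001,0.1,0,0.97, 0.055,-0.0115,0.1025,0.001,0.1,0,0.97, 0.015,-0.0115,0.1025,0.001,0.1,0,0.97, 0.015,-0.0115,0.1025,0.001,0.1,0,0.97, 0.015,-0.0115,0.1025,0.001,0.1,0,0.97, 0.015,-0.0115,0.1025,0.001,0.1,0,0.97, 0.015,-0.0115,0.1025,0.001,0.1,0,0.97, 0.015,-0.0115,0.1025,0.001,0.1,0,0.97]' 50
python3 - <<'E'
from h import *
s=robot.observe();print(s['tool_pos']-[0,0,155],s['wrist_force']);go([481,115,40],-7.9)
E
```

```text
time_s: 11.3
tool_pos: [481.4, 116.3, 195.9]
tcp_rot: [0.706, -0.705, 0.048, -0.049]
wrist_force: [-0.6, -0.4, 6.9]
width: 22.9
[481.38434674 116.29328357  40.94415348] [-0.58193335 -0.43201549  6.86548355]
shift m [-0.0002  0.0009 -0.0013] turn [-0.03  0.1   0.07] reach 495.0
```

```bash
python3 -m crank '[0.015,0,-0.02,0,0,0,0, 0.015,0,-0.06,0,0,0,0, 0.015,0,-0.1,0,0,0,0, 0.015,0,-0.13,0,0,0,0, 0.015,0,-0.13,0,0,0,0, 0.015,0,-0.13,0,0,0,0]' 60
python3 - <<'E'
from h import *
s=robot.observe();p,d=robot.get_image("wrist");C=cloud("wrist",d,s);Rc=rot(s['tcp_rot']);T=Rc.inv().apply((C-s['tool_pos']).reshape(-1,3)).reshape(C.shape)
print(s['width'],s['wrist_force'],s['tool_pos'][2]-155)
b=(abs(T[...,0])<32)&(abs(T[...,2])<40)&(T[...,1]>174)&(T[...,1]<185)
print("base in tool",b.sum(),rect(T[b][:,[0,2]]),T[b].mean(0))
go(BED+[0,0,140],YB)
cv2.imwrite("pics/w3.png",p[:,:,::-1])
E
```

```text
time_s: 12.05
tool_pos: [480.3, 116.2, 322.8]
tcp_rot: [-0.705, 0.706, -0.05, 0.047]
wrist_force: [-1.0, -0.3, -1.6]
width: 22.5
22.532642991516745 [-0.95415867 -0.32396643 -1.59295753] 167.76950914375055
base in tool 4215 [-6.6  0.  60.  26.  89.8] [-1.23175624e+01  1.79340404e+02 -9.05172179e-02]
shift m [ 0.0795  0.0071 -0.3156] turn [  0.02 -12.4   -0.31] reach 556.0
```

View pics/w3.png

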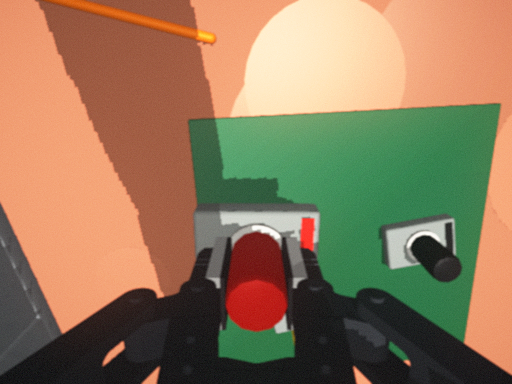

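The stamp is held upright and aligned: base 60 mm wide at 89.8° in the tool frame, underside 193 mm below the TCP. Carry it to above the bed.

```bash
python3 -m crank '[0.015,0.012,0.001,-0.045,0,-1.8,0, 0.015,0.025,0.002,-0.1,0,-4,-0.1, 0.015,0.04,0.003,-0.155,0,-6.2,-0.2, 0.015,0.053,0.004,-0.21,0,-8.2,-0.2, 0.015,0.067,0.005,-0.265,0,-10.4,-0.3, 0.015,0.077,0.006,-0.3,0,-12,-0.3, 0.015,0.0795,0.007,-0.3155,0,-12.4,-0.3, 0.015,0.0795,0.007,-0.3155,0,-12.4,-0.3, 0.015,0.0795,0.007,-0.3155,0,-12.4,-0.3, 0.015,0.0795,0.007,-0.3155,0,-12.4,-0.3, 0.015,0.0795,0.007,-0.3155,0,-12.4,-0.3]' 60
python3 - <<'E'
from h import *
s=robot.observe();p,d=robot.get_image("wrist");C=cloud("wrist",d,s);q=p.astype(int)
blue=(q[...,2]>q[...,0]+40)&(q[...,2]>q[...,1]+40)&(abs(C[...,2]-20)<15)
v,u=np.nonzero(blue);print("blue",len(u),rect(C[blue][:,:2]),np.median(C[blue][:,2]))
pl=(C-BED);X=pl@bx;Y=pl@np.array([-bx[1],bx[0],0])
print("bed-frame extents X",np.percentile(X[blue],[1,99]),"Y",np.percentile(Y[blue],[1,99]))
p2,d2=robot.get_image("top");C2=cloud("top",d2);q=p2.astype(int)
b2=(q[...,2]>q[...,0]+40)&(q[...,2]>q[...,1]+40)&(np.linalg.norm(C2-BED,axis=-1)<70)
pl=(C2-BED);print("top",b2.sum(),rect(C2[b2][:,:2]) if b2.any() else 0)
print(s['width']);go(BED+[0,0,39],YB)
cv2.imwrite("pics/w4.png",p[:,:,::-1])
E
```

```text
time_s: 13.48
tool_pos: [516.8, -206.2, 317.5]
tcp_rot: [-0.706, 0.707, 0.03, -0.028]
wrist_force: [-0.1, 0.0, -1.0]
width: 22.6
blue 4998 [ 513.9 -208.2   45.3   75.1    4.9] 20.25169637356828
bed-frame extents X [-24.52205387  19.78435268] Y [-37.42109706  36.10325515]
top 240 [ 515.7 -207.2   48.9   72.2    2.4]
22.61080182654467
shift m [-0.0012  0.1035 -0.0006] turn [0.03 0.05 0.21] reach 556.0
```

View pics/w4.png

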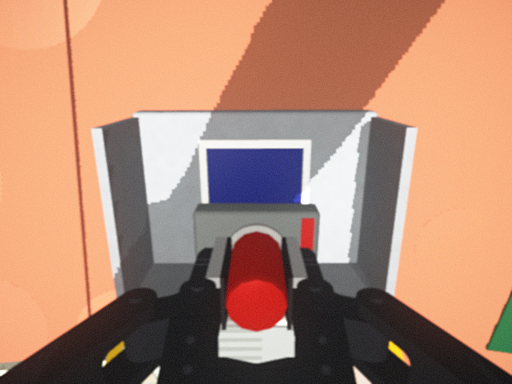

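Bed dimensions and centre agree within 2 mm with the estimate, and the stamp has 8 mm clearance on each side. Lower gently.

```bash
python3 -m crank '[0.015,-0.001,0.02,-0.001,0,0,0.2, 0.015,-0.001,0.045,-0.001,0,0,0.2, 0.015,-0.001,0.068,-0.001,0,0,0.2, 0.015,-0.001,0.085,-0.001,0,0,0.2, 0.015,-0.001,0.094,-0.001,0,0,0.2, 0.015,-0.001,0.099,-0.001,0,0,0.2, 0.015,-0.001,0.102,-0.001,0,0,0.2, 0.015,-0.001,0.1035,-0.001,0,0,0.2, 0.015,-0.001,0.1035,-0.001,0,0,0.2, 0.015,-0.001,0.1035,-0.001,0,0,0.2]' 60
python3 - <<'E'
from h import *
s=robot.observe();print(s['wrist_force'],s['width'],s['tool_pos']);go(BED+[0,0,38.3],YB)
E
```

```text
time_s: 14.82
tool_pos: [516.3, -208.4, 214.2]
tcp_rot: [-0.706, 0.707, 0.029, -0.028]
wrist_force: [-0.4, -0.3, -1.1]
width: 22.7
[-0.43323509 -0.3341336  -1.14551448] 22.74404004159035 [ 516.27277954 -208.36017327  214.23095569]
shift m [-0.0002  0.0009  0.0011] turn [ 0.04 -0.01  0.04] reach 556.0
```

Not touching yet; lower another 1.5 mm, watching the force.

```bash
python3 -m crank '[0.015,0,0.0007,0.001,0,0,0, 0.015,0,0.0015,0.001,0,0,0, 0.015,0,0.0015,0.001,0,0,0, 0.015,0,0.0015,0.001,0,0,0]' 60
```

```text
time_s: 15.32
tool_pos: [516.1, -207.2, 213.0]
tcp_rot: [-0.706, 0.707, 0.029, -0.028]
wrist_force: [-1.4, 0.5, 4.8]
width: 22.5
```

Contact at 4.8 N. Release and withdraw upward.

```bash
python3 -m crank '[0.05,0,0,0,0,0,0, 0.05,0,0,0,0,0,0, 0.05,0,0,0,0,0,0, 0.05,0,0,0,0,0,0, 0.05,0,0,0,0,0,0, 0.05,0,-0.02,0,0,0,0, 0.05,0,-0.06,0,0,0,0, 0.05,0,-0.1,0,0,0,0, 0.05,0,-0.14,0,0,0,0, 0.05,0,-0.14,0,0,0,0, 0.05,0,-0.14,0,0,0,0]' 60
python3 - <<'E'
from h import *
s=robot.observe();p,d=robot.get_image("wrist");C=cloud("wrist",d,s)
pl=(C-BED);X=pl@bx;Y=pl@np.array([-bx[1],bx[0],0]);Z=pl[...,2]
q=p.astype(int)
red=(q[...,0]>110)&(q[...,1]<50)&(q[...,2]<50)&(np.hypot(X,Y)<60)
t=red&(Z>50);print("handle top",t.sum(),[((a[t].max()+a[t].min())/2).round(1) for a in(X,Y,Z)])
b=(abs(X)<30)&(abs(Y)<36)&(Z>10)&(Z<19)&((q.max(-1)-q.min(-1)<40)|red);print("base",b.sum(),rect(np.stack([X[b],Y[b]],1)),Z[b].mean())
p,d=robot.get_image("scene");cv2.imwrite("pics/s5.png",p[:,:,::-1])
E
```

```text
time_s: 16.7
tool_pos: [516.0, -207.2, 351.9]
tcp_rot: [-0.706, 0.707, 0.028, -0.028]
wrist_force: [-0.1, -0.6, -0.8]
width: 50.2
handle top 621 [np.float64(-0.5), np.float64(-0.4), np.float64(54.6)]
base 1940 [ 1.1 -0.1 60.1 40.4 89.8] 13.842426805601868
```

View pics/s5.png

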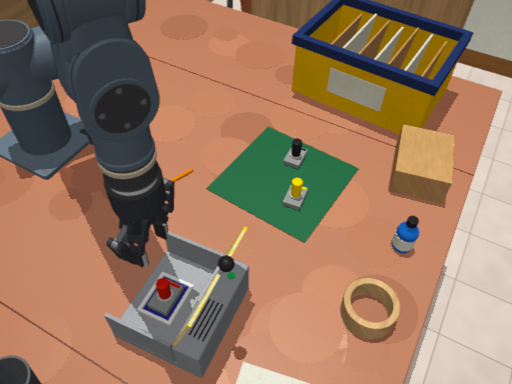

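The stamp stands in the bed within about 1 mm of centre, at 0.2°. The guard is still at about 1.9 rad, knob at (226,264). To close it I'll go round beside the knob above the panel, get behind the ball, and pull it forward.

```bash
python3 -m crank '[0,0,-0.038,0.03,0,0,0, 0,0.03,-0.038,0.055,0,0,0, 0,0.07,-0.038,0.055,0,0,0, 0,0.11,-0.038,0.055,0,0,0, 0,0.15,-0.038,0.055,0,0,0, 0,0.168,-0.038,0.055,0,0,0, 0,0.168,-0.038,0.055,0,0,0, 0,0.168,-0.038,0.055,0,0,0, 0,0.168,-0.038,0.055,0,0,0]' 40
python3 - <<'E'
from h import *
s=robot.observe();pl=s['tool_pos']-[HX,HY,HZ];print("s",pl@bx,"y",pl@np.array([-bx[1],bx[0],0]),"tipz",s['tool_pos'][2]-173,s['q'].round(2),s['wrist_force'])
go([HX,HY,0]+85*bx+[0,0,232],YB)
E
```

```text
time_s: 17.92
tool_pos: [678.3, -139.1, 390.4]
tcp_rot: [-0.706, 0.707, 0.028, -0.028]
wrist_force: [0.2, 0.3, -0.2]
width: -0.2
s 87.14952374528102 y 54.19749760965911 tipz 217.44928350901904 [-0.3   0.52  0.64  1.69 -0.   -0.38] [ 0.20813014  0.265778   -0.19043941]
shift m [-0.0021  0.0035 -0.0542] turn [ 0.01 -0.03 -0.03] reach 707.0
```

```bash
python3 -m crank '[0,0,0,-0.03,0,0,0, 0,0,-0.001,-0.054,0,0,0, 0,0,-0.001,-0.054,0,0,0, 0,-0.013,-0.002,-0.054,0,0,0, 0,-0.028,-0.005,-0.054,0,0,0, 0,-0.045,-0.009,-0.054,0,0,0, 0,-0.06,-0.01,-0.054,0,0,0, 0,-0.0745,-0.01,-0.054,0,0,0, 0,-0.09,-0.008,-0.054,0,0,0, 0,-0.104,-0.005,-0.054,0,0,0, 0,-0.118,0,-0.054,0,0,0, 0,-0.132,0.006,-0.054,0,0,0, 0,-0.132,0.006,-0.054,0,0,0, 0,-0.122,0.004,-0.054,0,0,0, 0,-0.115,-0.03,-0.054,0,0,0, 0,-0.115,-0.06,-0.054,0,0,0, 0,-0.115,-0.06,-0.054,0,0,0]' 40
python3 - <<'E'
from h import *
s=robot.observe();pl=s['tool_pos']-[HX,HY,HZ];print("s",pl@bx,"y",pl@np.array([-bx[1],bx[0],0]),"tipz",s['tool_pos'][2]-173,s['wrist_force'])
p,d=robot.get_image("scene");cv2.imwrite("pics/s6.png",p[200:384,60:320,::-1])
C=cloud("scene",d)
m=(p.max(-1)<50)&(abs(np.hypot((C-[HX,HY,HZ])@bx,C[...,2]-HZ)-146)<14)&(abs((C-[HX,HY,HZ])@np.array([-bx[1],bx[0],0]))<14)
c=C[m].mean(0) if m.any() else 0;print(m.sum(),c)
for t in np.arange(.8,2.0,.1): print(t.round(1),proj("scene",knob(t)).round()-[60,200],end=' ')
E
```

```text
time_s: 20.05
tool_pos: [570.1, -201.7, 453.7]
tcp_rot: [-0.705, 0.708, 0.031, -0.027]
wrist_force: [1.3, 0.6, -1.0]
width: 0.0
s -25.76286856649623 y 0.4692230951487338 tipz 280.65872267598553 [ 1.30160249  0.63053825 -1.02401936]
146 [ 532.54446376 -211.17240726  229.01599082]
0.8 [78. 37.] 0.9 [83. 36.] 1.0 [89. 36.] 1.1 [95. 36.] 1.2 [103.  37.] 1.3 [111.  38.] 1.4 [119.  41.] 1.5 [128.  43.] 1.6 [137.  47.] 1.7 [146.  51.] 1.8 [155.  56.] 1.9 [165.  61.]
```

View pics/s6.png

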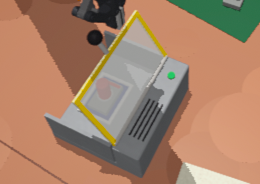

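The guard is at about 1.1 rad (knob at (95,38)). Now push the ball down from above along its arc.

```bash
python3 -m crank '[0,-0.039,0,0,0,0,0, 0,-0.039,0.035,0,0,0,0, 0,-0.039,0.044,0,0,0,0, 0,-0.052,0.052,0,0,0,0, 0,-0.064,0.061,0,0,0,0, 0,-0.075,0.071,0,0,0,0, 0,-0.086,0.082,0,0,0,0, 0,-0.095,0.094,0,0,0,0, 0,-0.103,0.107,0,0,0,0, 0,-0.109,0.12,0,0,0,0, 0,-0.1145,0.134,0,0,0,0, 0,-0.118,0.149,0,0,0,0, 0,-0.12,0.16,0,0,0,0, 0,-0.121,0.168,0,0,0,0, 0,-0.121,0.174,0,0,0,0, 0,-0.121,0.178,0,0,0,0, 0,-0.121,0.178,0,0,0,0]' 40
python3 - <<'E'
from h import *
s=robot.observe();pl=s['tool_pos']-[HX,HY,HZ];print("s",pl@bx,"y",pl@np.array([-bx[1],bx[0],0]),"tipz",s['tool_pos'][2]-173,s['wrist_force'])
E
```

```text
time_s: 22.22
tool_pos: [448.1, -211.5, 274.8]
tcp_rot: [-0.706, 0.707, 0.029, -0.028]
wrist_force: [-5.8, 2.1, 10.6]
width: 0.0
s -148.1075238720597 y 0.4472957565882877 tipz 101.83371656964096 [-5.77429426  2.09841596 10.62897687]
```

Tip at 101.8 mm, which matches a closed guard. Press 2 mm more to feel for the stop.

```bash
python3 -m crank '[0,0,0.001,0,0,0,0, 0,0,0.002,0,0,0,0, 0,0,0.002,0,0,0,0]' 40
```

```text
time_s: 22.6
tool_pos: [448.1, -211.5, 274.6]
tcp_rot: [-0.706, 0.707, 0.029, -0.028]
wrist_force: [-6.8, 4.5, 17.2]
width: -0.1
```

The stop is felt: 0.2 mm of travel for +7 N. Retract and check.

```bash
python3 -m crank '[0,0,-0.03,0,0,0,0, 0,0,-0.08,0,0,0,0, 0,-0.05,-0.14,0,0,0,0, 0,-0.1,-0.16,0,0,0,0, 0,-0.1,-0.16,0.05,0,0,0, 0,-0.1,-0.16,0.1,0,0,0, 0,-0.1,-0.16,0.1,0,0,0, 0,-0.1,-0.16,0.1,0,0,0]' 40
python3 - <<'E'
from h import *
print(robot.observe()['wrist_force'])
p,d=robot.get_image("top");C=cloud("top",d);k=(p.max(-1)<50)&(np.linalg.norm((C-knob(0))[...,:2],axis=-1)<14)&(C[...,2]<130)&(C[...,2]>60)
print("knob",k.sum(),C[k].mean(0).round(1),C[k][:,2].max(),"model",knob(0).round(1))
a=cv2.resize(p[130:260,130:440,::-1],None,fx=2.5,fy=2.5,interpolation=cv2.INTER_CUBIC);cv2.imwrite("pics/t7.png",a)
E
```

```text
time_s: 23.6
tool_pos: [340.8, -120.1, 430.4]
tcp_rot: [-0.706, 0.707, 0.029, -0.028]
wrist_force: [-0.4, -0.6, 0.4]
width: 0.0
[-0.42925362 -0.59286097  0.40170291]
knob 98 [ 446.5 -209.6   98.1] 104.0296606676178 model [ 446.3 -212.1   90. ]
```

Run:
```python
from h import *
p,d=robot.get_image("top");p0=np.load("top0.npz")['p'];q=p.astype(int)
c=robot.calibration("top")
print("other stamps diff",np.abs(q[145:200,145:240]-p0[145:200,145:240].astype(int)).mean())
m=(q[...,0]>q[...,1]+25)&(q[...,0]>q[...,2]+25);m[:185]=0;m[228:]=0;m[:,:350]=0;m[:,:][:,400:]=0
m=cv2.morphologyEx(m.astype(np.uint8),cv2.MORPH_OPEN,np.ones((3,3)))
n,l,st,ce=cv2.connectedComponentsWithStats(m);print(st[1:],ce[1:].round(1));print("expected handle top px",proj("top",BED+[0,0,58]).round(1))
robot.hand_in()
```

```text
other stamps diff 2.723062200956938
[] []
expected handle top px [380.7 208.7]
the job is handed in; nothing more can be done
```

The red stamp is standing in the ink bed and the guard is closed over it. I have handed the job in at about 24 s of robot time. No verdict comes back.

- **Guard lift:** I pinched the knob and lifted, but the grip slipped off at about 1.07 rad. I then pushed the knob back with closed fingers to about 1.9 rad, before the stamp was in the bed.
- **Stamp:** I picked it up by the handle and turned it about 12.4° to match the bed. I lowered it until I felt light contact (4.8 N) and let go with the guard up. The wrist camera then showed it within about 1 mm of the bed centre, 0.2° off line and at full depth.
- **Closing:** I pulled the knob forward from behind, then pressed it down to its stop (0.2 mm of travel for 7 N more force).

**Last checks**
- **Guard:** the knob sits about 6 mm lower than at the start, and the fingertip height matches a closed guard.
- **Robot:** clear of everything, with wrist force near zero.
- **Yellow and black stamps:** their patch of the top image is almost unchanged from the start (mean difference 2.7 grey levels).
- **Failed check:** my final colour search for the red handle through the closed guard found no pixels, probably because the panel washes out the colour. The picture limit was also used up, so I could not look. The stamp's final position rests on the measurement after release; a picture partway through closing showed it standing in the bed, and nothing touched it after that.

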